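# Pin the lid back on a steel box held on a sloping jig

## Robot

A 7-joint arm with a two-finger parallel gripper is mounted at the origin on the work surface. World frame = base frame: x ahead of the robot, y to its left, z up, the work surface at z = 0. Lengths are in m, angles in rad, forces in N, time in s.
With the tool pointing down it reaches from about 0.4 to 0.85 m from the base axis. Payload 10.4 kg.
Tool frame: the origin (TCP) lies at the very end of the fingers, on their centre line; the grasp point (between the pads) lies 19 mm behind it; z points along the fingers, y is the line along which they close (so a half turn about z gives the same grasp; the last joint's range is limited). The gripper opens to 87 mm and grips with 3 to 60 N. Pads are 19 mm wide; open, the fingers measure 117 mm over their backs; the gripper's body (75 mm by 190 mm) begins 51 mm behind the grasp point.
Start: joints at [-1.217, 0.332, -0.065, 1.46, 0.022, 1.35, -0.088], TCP at [0.23, 0.581, 0.223] pointing down, gripper open.
Joint ranges: [-2.6, 2.6], [-0.5, 2.12], [-1.47, 1.34], [0.16, 2.42], [-1.27, 4.41], [0.06, 2.06], [-2.6, 2.6]. Speed limits (rad/s): [2.22, 2.22, 2.79, 2.79, 3.14, 3.14, 3.14].

## Interface

Orientations are given as a unit quaternion [x, y, z, w].
In Python, from bench import * gives the robot as it stands.
- The arm moves only by the tool step_arm, never from a script. Its arguments are lists of equal length, an entry for each row: "delta_pos": the shift along the world's x, y, z in units of 25 mm (1.0 is 25 mm), a list of three; "turn": the turn about the world's z in units of 0.12 rad (1.0 is 0.12 rad). In form: {"delta_pos": [[tx, ty, tz], ...], "turn": [turn, ...]}. A call has 1 to 12 rows; each row shifts and turns the commanded pose from where the row before left it; what a row does not reach is not made up. A row lasts 1/10 s, in which the tool goes at most 50 mm and 8.59 degrees, less where a joint would pass 70% of its speed; a pose out of reach is approached as far as the arm can. A call with a number of a shift or a turn outside -1 to 1 is refused whole. A call with a gripper value outside its range is refused whole. "grip" is the closure, from 0 (fully open) to 1 (shut), set as the call begins (left out, the last holds). The fingers move at their own pace and stop on an object; "newtons" is the grip in N (left out, the last holds). Time passes only in rows, so rows that do not move let the fingers close. It gives the time, the measured TCP pose, the force, the opening and the grip force at its end, in the units of the state.
- read_state(): the state, without advancing time (a new reading comes with each control period).
- camera(name): name is "scene" or "side" or "wrist"; returns a dict with "image" (480x640x3 uint8, red, green, blue), "z_map" (480x640 float32, m along the optical axis (not along the pixel's ray), 0 where there is no reading), "mtx" (3x3 intrinsics, pixels), "view" (4x4, takes a point from world to camera coordinates). Camera axes: x right, y up, looking along -z (the intrinsics and any distortion apply to the point x, -y, -z); pixel columns grow to the right and rows downward; lengths in m; the calibration is good to about 2 mm. A picture is of the moment at which its call begins.
- close_job(): hands the job in; it is judged then, once.
The state is a dict: "time": time; "joint_positions": joint angles; "joint_vel": joint speeds; "joint_torque": joint torques, N m; "ee_pos": TCP position; "eef_rot": TCP orientation; "ft_force": force on the tool from outside, world axes, zero at the start; "torque": the same for the moment, N m; "width": finger opening in m; "grip_force": force on a finger pad.
Only numpy, scipy, OpenCV 4.12 (cv2) and the standard library are available. Lean on these libraries where they do the work, as an engineer would, in place of code of your own. Each camera call takes 0.05 s, during which the arm holds its last target. There are 200 camera calls.

## Task

The lid of the small steel box on the sloping jig has slipped out of line: push it squarely home against the box so that the hinge knuckles line up, then take the headed hinge pin from its wooden rest and slide it down through all five knuckles from the upper end until its collar sits against the first knuckle. Let go and move clear, with the lid still flat on the box and the other loose things where they were.

Things in the scene. Friction and masses are not known exactly. Their poses are not given: they have to be found in the camera images.
- jig: Fixed steel jig, base 180 (x) by 230 (y) mm: a plate 160 by 210 mm sloping at 28 degrees, rising to the jig's +y, with a fixed open grey steel box on it, 110 (x) by 124 by 55 mm high, square to the slope. Hinge on the box's +x side (away from the robot). Origin on the table under the centre, z up. Highest point, the upper end of the hinge, about 168 mm above the table.
- hinge_mouth (a point): Centre of the open upper end of the hinge barrel. Axes (the slope's): y along the hinge, up the slope and out of the barrel (the pin goes in along -y); z square to the lid, away from the box; x from the box to the hinge side. Lid top at z = -8.5 mm, box rim -11.5, sloping plate -66.5; box's near wall (robot's side) outer face x = -121.5, upper end wall y = -1, lid's upper lip up to y = +5.
- hinge_mid (a point): Middle of the hinge axis, 63 mm down the slope from hinge_mouth; same axes. The barrel is 126 mm long: five steel knuckles, each 22 mm long with 4 mm gaps, outside diameter 18.5, bore 11 mm; numbers 1, 3 and 5 from the upper end belong to the box, 2 and 4 to the lid.
- lid: Loose grey sheet steel lid, 0.25 to 0.5 kg, 113 (x) by 133 mm, 3 mm thick, with 3 mm lips turned down 16 mm at the near edge and both ends, a low bar handle on top (17 mm high) and two knuckles on the far edge. Lies flat on the box, 6 to 12 mm out of line towards the robot; slides in x only. Origin: middle of the plate's underside; body axes as the jig's (z vertical), not the slope's.
- lid_axis (a point): Middle of the axis of the lid's two knuckles; axes as hinge_mouth. With the lid home it coincides with hinge_mid in x and z (up to 2 mm of play in y). The lid is home when its near lip stops against the box's near wall; friction then keeps it there. Sliding it takes about 1 to 6 N; it bears on its upper end lip, so pushed at the middle it can skew and bind: then push again at the lagging end.
- lid_edge (a point): Middle of the outer face of the lid's near lip (133 mm long in y, 16 mm high in z, this point at half its height), a good place to push, towards +x. Axes as hinge_mouth.
- pin: Loose steel hinge pin, 0.1 kg: a rod 9 mm in diameter and 134 mm long with a round nose, a collar 19 mm across and 4 mm thick, then a round knurled head 15 mm across and 44 mm long. Origin on its axis at the collar's face towards the rod; y axis along the pin towards the head (head from y = +4 to +48 mm, nose at y = -134 mm). It starts lying level on the rest.
- rest: Fixed wooden pin rest, 50 (x) by 114 (y) mm, 48 mm high. Two end pieces, at y = -60 and +30 mm, have slots 14 mm wide and 12 mm deep, open upwards; the pin lies in them along y, its axis 40 mm above the table, its head overhanging freely at the +y end. Origin on the table.
- discs: Bystander, loose, to be left alone: stack of black cutting discs, 115 mm across, 18 mm high.
- wrench: Bystander, loose, to be left alone: steel open wrench, 190 mm long, lying flat.
- offcut: Bystander, loose, to be left alone: flat dark steel L-shaped offcut, about 90 by 105 by 6 mm.
- tube: Bystander, loose, to be left alone: square steel tube offcut standing on end, 40 by 40 by 90 mm.
- tin: Bystander, loose, to be left alone: round aluminium tin, 80 mm across, 80 mm high.
- flatbar: Bystander, loose, to be left alone: plain flat steel bar, 30 by 160 by 8 mm, lying flat; not the pin.
- clamp: Bystander, loose, to be left alone: dark steel C-clamp lying flat, about 65 by 150 mm, 16 mm high.
Mind the look-alikes: they are no part of the job. Leave any blue or pink look-alike of the pin alone.

How it is judged:
By the outcome, as a careful person would: the job done as asked, in the order asked, and still so for the second after the job is handed in, with the robot touching nothing.
It also fails if it takes over 67 s, if anything falls off the work surface, if the arm or the gripper's body presses on something with over 40 N, if the wrist force passes 120 N, or if a joint passes its speed limit or range.

## Working session

There is one attempt and no reset: what is moved stays moved. The work goes in short steps, Python scripts to look and compute and a tool call to move; the robot and the scene stay as the last step left them, time stands still between calls to the robot, and variables do not carry over. Pictures are saved under pics/ and viewed, at most 10 in all, crops included, and the job is handed in when it is done.

Besides the shell and the picture viewer there is one more tool, called after ">>>" as name(argument=value, ...), one argument or row to a line, values as JSON. step_arm: Moves the arm, as the interface text tells. Shifts and turns lie within -1 to 1; 1 stands for 25 mm of shift or 0.12 rad of turn. Its arguments: {"type":"object","properties":{"delta_pos":{"type":"array"},"turn":{"type":"array"},"grip":{"type":"number"},"newtons":{"type":"number"}},"required":["delta_pos","turn"]}

```bash
ls; mkdir -p pics
cat > h.py <<'E'
from bench import *
import numpy as np, cv2, pickle
def snap(n,f):
    c=camera(n); cv2.imwrite(f'pics/{f}.png',cv2.cvtColor(c['image'],cv2.COLOR_RGB2BGR)); pickle.dump(c,open(f'pics/{f}.pkl','wb')); return c
def load(f): return pickle.load(open(f'pics/{f}.pkl','rb'))
def proj(c,p):
    q=(c['view']@np.r_[p,1])[:3]; q=np.array([q[0],-q[1],-q[2]]); u=c['mtx']@q; return u[:2]/u[2]
def ray(c,uv):
    d=np.linalg.inv(c['mtx'])@np.r_[uv,1]; d=np.array([d[0],-d[1],-d[2]]); R=c['view'][:3,:3]; o=-R.T@c['view'][:3,3]; return o,R.T@d
def pt(c,uv,z=None):
    o,d=ray(c,uv)
    if z is None: s=c['z_map'][int(round(uv[1])),int(round(uv[0]))]
    else: s=(z-o[2])/d[2]
    return o+s*d
def tri(c1,u1,c2,u2):
    o1,d1=ray(c1,u1);o2,d2=ray(c2,u2);A=np.c_[d1,-d2];s=np.linalg.lstsq(A,o2-o1,rcond=None)[0]
    a=o1+s[0]*d1;b=o2+s[1]*d2;return (a+b)/2,np.linalg.norm(a-b)
def cloud(c):
    v,u=np.mgrid[0:480,0:640]; d=np.linalg.inv(c['mtx'])@np.stack([u.ravel(),v.ravel(),np.ones(u.size)]); d=d*np.array([[1],[-1],[-1]])*c['z_map'].ravel(); R=c['view'][:3,:3]
    return (R.T@(d-c['view'][:3,3:])).T.reshape(480,640,3)
E
python3 - <<'E'
from h import *
print(read_state())
a=snap('scene','s0');b=snap('side','d0')
for c in(a,b):print(c['mtx'],c['view'],c.keys())
E
```

```text
pics
{'time': 0.0, 'joint_positions': array([-1.21661393,  0.33284857, -0.0646945 ,  1.46095551,  0.0216099 ,
        1.34992466, -0.08849007]), 'joint_vel': array([-1.07867445e-03,  3.30101162e-04, -1.96384756e-03, -1.31768487e-03,
       -5.09698453e-04, -1.71507687e-03, -5.05921327e-05]), 'joint_torque': array([ 9.24048290e-04, -6.23233008e+01,  2.48887099e-02, -3.89904964e+01,
       -6.14651944e-02,  3.95175267e-02,  1.42327608e-04]), 'ee_pos': array([0.22982146, 0.58077906, 0.22176172]), 'eef_rot': array([ 1.87264905e-01,  9.82309186e-01, -7.13819865e-04, -9.50933896e-05]), 'ft_force': array([0.31668476, 0.10949273, 0.22180038]), 'torque': array([ 0.02709238,  0.00171886, -0.00501821]), 'grip_force': 0.0, 'width': 0.08728679132348324}
[[484.4921109    0.         323.1127419 ]
 [  0.         484.4921109  237.92970701]
 [  0.           0.           1.        ]] [[-0.47616316  0.87925114  0.0136408   0.18530579]
 [-0.68609225 -0.3811705   0.61966642  0.30983239]
 [ 0.55004188  0.28570347  0.78474675 -1.59779517]
 [ 0.          0.          0.          1.        ]] dict_keys(['image', 'z_map', 'mtx', 'view'])
[[433.30267796   0.         324.45603588]
 [  0.         433.30267796 235.82168842]
 [  0.           0.           1.        ]] [[-0.92027431 -0.39122283 -0.00631534  0.51640229]
 [ 0.2816665  -0.67359535  0.68332517 -0.21186908]
 [-0.27158639  0.62706778  0.73008686 -1.16434061]
 [ 0.          0.          0.          1.        ]] dict_keys(['image', 'z_map', 'mtx', 'view'])
```

View pics/s0.png

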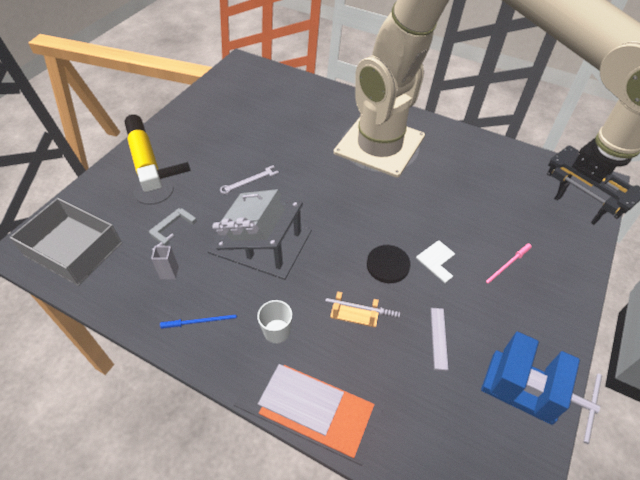

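View pics/d0.png

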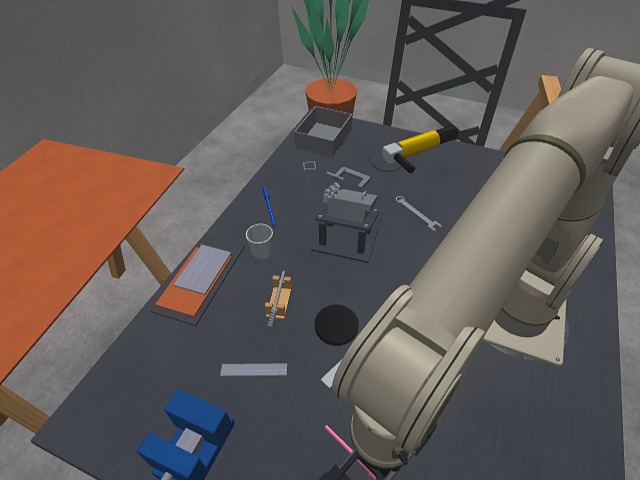

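The jig is at about scene (250,225) and side (348,215). The pin lies on the rest at scene (357,310) and side (278,295), with its head to the scene's right. I'll enlarge both.

Run:
```python
from h import *
def crop(f,x,y,w,h): 
    return cv2.resize(cv2.imread(f'pics/{f}.png')[y:y+h,x:x+w],(400,300),interpolation=cv2.INTER_CUBIC)
A=np.vstack([np.hstack([crop('s0',205,180,120,90),crop('d0',305,165,96,72)]),np.hstack([crop('s0',315,275,100,75),crop('d0',240,255,96,72)])])
cv2.imwrite('pics/c0.png',A)
s=load('s0');d=load('d0')
print(s['z_map'][300:315:4,340:400:8])
print(pt(s,(357,310)),pt(s,(250,215)),pt(d,(348,207)),pt(d,(278,290)))
```

```text
[[1.1724379 1.2227829 1.2268715 1.2286379 1.2303233 1.2287835 1.2255881
  1.2306093]
 [1.194198  1.1677138 1.1671364 1.2191966 1.2181653 1.2225039 1.221316
  1.2214667]
 [1.2021538 1.1995255 1.2032443 1.1647391 1.162056  1.2130636 1.2117976
  1.2130042]
 [1.1938322 1.1978409 1.1969652 1.1990991 1.1504179 1.1594496 1.1556693
  1.1505955]]
[0.6018277  0.21055759 0.00764948] [ 0.55837174 -0.11931621  0.13775669] [ 0.52207828 -0.08560775  0.1333562 ] [0.61137105 0.2023475  0.04304925]
```

View pics/c0.png

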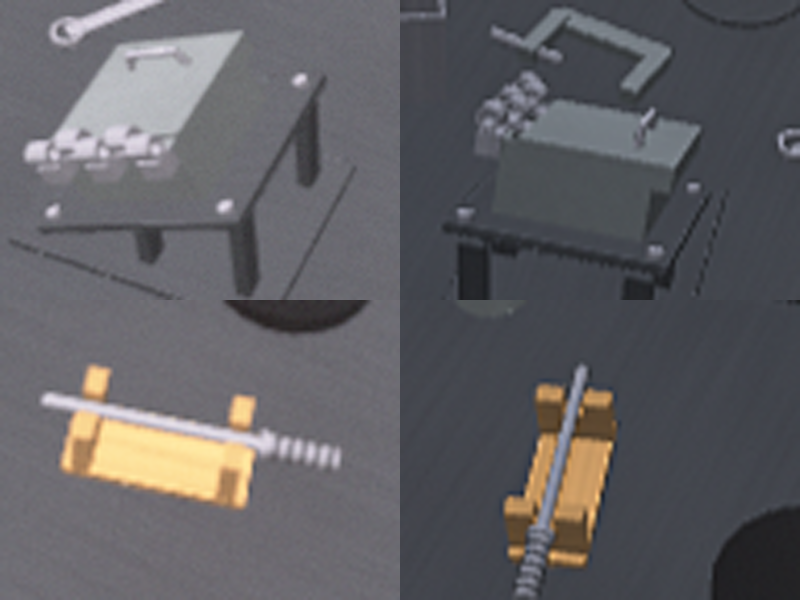

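In the crops, the barrel's upper mouth is near scene (254,225). The pin's nose, collar and head end are near scene (326,300), (381,310) and (399.5,314.5). In the side view they are near (284,271), (274,311) and (268,326.5). Next I'll triangulate the pin and fit the jig.

```bash
cat >> h.py <<'E'
t=np.radians(28)
def Rj(yaw):
    from scipy.spatial.transform import Rotation as R
    return R.from_euler('z',yaw).as_matrix()@R.from_euler('x',t).as_matrix()
E
python3 - <<'E'
from h import *
from scipy.optimize import least_squares
s=load('s0');d=load('d0')
for n,a,b in(('nose',(326.2,300),(283.9,271.3)),('collar',(380.8,310),(273.6,311.4)),('head',(399.5,314.5),(268.3,326.5))): print(n,*tri(s,a,d,b))
A,B,C,D=[(-80,105),(80,105),(80,-105),(-80,-105)]
obs=[(s,A,(302.5,204)),(s,B,(277,247.5)),(s,C,(217.6,248.4)),(d,A,(369.3,227.9)),(d,B,(316,219.7)),(d,D,(379.9,211.8))]
def P(p,q): return p[:3]+Rj(p[3])@(np.array(q)/1000)
def f(p): return np.concatenate([proj(c,P(p,(*k,0)))-u for c,k,u in obs])
r=least_squares(f,[.55,-.1,.07,0.]);p=r.x
print(p,np.degrees(p[3]),r.fun.round(1))
m=P(p,(66.5,63,66.5));print('mouth',m,proj(s,m),proj(d,m))
for y in (0,-22,-104,-126):
  q=P(p,(66.5,63+y,66.5));print(y,proj(s,q),proj(d,q))
for c in(s,d):
  X=cloud(c).reshape(-1,3);Y=(X-m)@Rj(p[3])*1000
  for nm,k in(('lidtop',(abs(Y[:,0]+66)<40)&(abs(Y[:,1]+63)<45)&(abs(Y[:,2]+8)<12)),('plate',(abs(Y[:,0]+66)<75)&(abs(Y[:,1]-20)<10)&(abs(Y[:,2]+66)<12))): print(nm,k.sum(),np.median(Y[k],0))
E
```

```text
nose [0.6284004  0.13648258 0.03723508] 0.003396864529141803
collar [0.59183433 0.26651898 0.04026263] 0.0009000168135985891
head [0.58259807 0.31159679 0.04151721] 0.0006763928934223229
[ 0.52902797 -0.1194893   0.06549415  0.11934084] 6.8377263327088444 [-0.  -1.8 -0.3 -0.5 -1.3  0.  -0.   2.6 -0.9 -0.1 -0.7  0.2]
mouth [ 0.59214927 -0.08733971  0.15378687] [252.54105948 224.68796501] [326.04910291 195.20114595]
0 [252.54105948 224.68796501] [326.04910291 195.20114595]
-22 [245.85591811 225.08441959] [327.86849869 193.62472391]
-104 [222.11612883 226.49228037] [334.17346052 188.16176697]
-126 [216.04493704 226.85232539] [335.74793525 186.79755767]
lidtop 488 [-67.64794448 -61.40302377  -2.51459316]
plate 239 [-60.11542756  19.94012144 -60.53587421]
lidtop 174 [-64.09500265 -58.25500749  -1.53051477]
plate 110 [-63.74631559  21.79654995 -59.64438266]
```

>>> step_arm(
  delta_pos=[
    [1,-1,0.3],
    [1,-1,0.3],
    [1,-1,0.3],
    [1,-1,0.3],
    [1,-1,0.3],
    [1,-1,0.3],
    [1,-1,0.3],
    [1,-1,0.3],
    [1,-1,0.3],
    [1,-1,0.3],
    [1,-1,0.3],
    [1,-1,0],
  ],
  turn=[0.34,0.34,0.34,0.34,0.34,0.34,0.34,0.34,0.34,0.34,0.34,0.34],
)

```text
time: 1.3
ee_pos: [0.531, 0.2801, 0.3059]
eef_rot: [-0.057, 0.998, 0.0, 0.0]
ft_force: [1.3, 0.4, -0.1]
width: 0.0872
grip_force: 0.0
```

>>> step_arm(
  delta_pos=[
    [0,0,0],
    [0,0,0],
  ],
  turn=[0,0],
)

```text
time: 1.5
ee_pos: [0.5301, 0.2806, 0.3045]
eef_rot: [-0.055, 0.998, -0.0, -0.0]
ft_force: [0.2, -0.1, 0.4]
width: 0.0869
grip_force: 0.0
```

Run:
```python
from h import *
c=snap('wrist','w0');st=read_state();print(st['time'],st['ee_pos'],st['eef_rot'],st['joint_positions'])
R=c['view'][:3,:3];print(-R.T@c['view'][:3,3],-R[2],R[0])
```

```text
1.55 [0.52938703 0.28174554 0.30459202] [-5.64254466e-02  9.98406673e-01  6.80853782e-05 -5.28167182e-04] [-0.68326745  0.24462821  0.14654432  1.40595914 -0.03609061  1.49444696
  1.14546567]
[0.45460318 0.27413977 0.46732927] [ 0.27771132  0.03130696 -0.96015431] [-1.10482805e-01  9.93877933e-01  4.50942694e-04]
```

>>> step_arm(
  delta_pos=[
    [0,-1,0],
    [0,-1,0],
    [0,-1,0],
    [0,-1,0],
    [0,-1,0],
    [0,-1,0],
    [0,-1,0],
    [0,-1,0],
    [0,-1,0],
    [0,-1,0],
    [0,-1,0],
    [0,-1,0],
  ],
  turn=[0,0,0,0,0,0,0,0,0,0,0,0],
)

```text
time: 2.75
ee_pos: [0.5296, -0.0181, 0.305]
eef_rot: [-0.058, 0.998, 0.0, -0.0]
ft_force: [0.8, -0.0, -0.0]
width: 0.0871
grip_force: 0.0
```

>>> step_arm(
  delta_pos=[
    [0,0,0],
    [0,0,0],
  ],
  turn=[0,0],
)

```text
time: 2.95
ee_pos: [0.5298, -0.0176, 0.305]
eef_rot: [-0.057, 0.998, 0.0, -0.0]
ft_force: [-0.4, 0.9, 0.3]
width: 0.0869
grip_force: 0.0
```

Run:
```python
from h import *
c=snap('wrist','w1');st=read_state();print(st['time'],st['ee_pos'],st['eef_rot'],st['ft_force'])
R=c['view'][:3,:3];print(-R.T@c['view'][:3,3],-R[2],R[0])
A=cv2.imread('pics/w0.png');B=cv2.imread('pics/w1.png')
cv2.imwrite('pics/c1.png',np.hstack([cv2.resize(A,(400,300)),cv2.resize(B,(400,300))]))
```

```text
3.0 [ 0.52982515 -0.01691541  0.30495657] [-5.74603760e-02  9.98347702e-01  3.99273685e-04 -1.11274655e-04] [ 0.55778531  1.04548626 -1.09804984]
[ 0.45414508 -0.02439664  0.46775574] [ 0.27835117  0.03316077 -0.95990676] [-0.11341988  0.99354611  0.00143368]
```

View pics/c1.png

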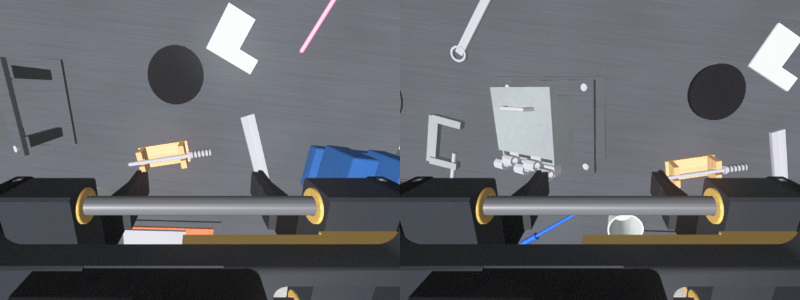

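The wrist view shows the jig at about (530,250) in w1 full resolution and the pin on its rest at (340,310) in w0. I'll centre over the jig.

>>> step_arm(
  delta_pos=[
    [-0.5,-1,0],
    [-0.5,-1,0],
    [-0.5,-1,0],
    [-0.5,-1,0],
    [0,0,0],
    [0,0,0],
  ],
  turn=[0,0,0,0,0,0],
)

```text
time: 3.6
ee_pos: [0.4802, -0.1175, 0.3052]
eef_rot: [-0.057, 0.998, 0.0, 0.0]
ft_force: [-0.5, 0.0, 0.5]
width: 0.0872
grip_force: 0.0
```

Run:
```python
from h import *
c=snap('wrist','w2')
m=np.array([.592,-.088,.160]);u=proj(c,m);print(u,c['mtx'])
A=cv2.imread('pics/w2.png');B=cv2.imread('pics/w0.png')
x0,y0=int(u[0])-190,int(u[1])-190
x0=max(0,x0);y0=max(0,y0);print('crop',x0,y0)
a=cv2.resize(A[y0:y0+240,x0:x0+240],(600,600),interpolation=cv2.INTER_CUBIC)
b=cv2.resize(B[215:275,200:350][:, :],(0,0),fx=1,fy=1)
b=cv2.rotate(cv2.resize(B[215:275,195:345],(600,200),interpolation=cv2.INTER_CUBIC),cv2.ROTATE_90_CLOCKWISE)
cv2.imwrite('pics/c2.png',np.hstack([a,b]))
```

```text
[332.95543542 329.76495536] [[333.33669243   0.         319.22295753]
 [  0.         333.33669243 237.78046692]
 [  0.           0.           1.        ]]
crop 142 139
```

View pics/c2.png

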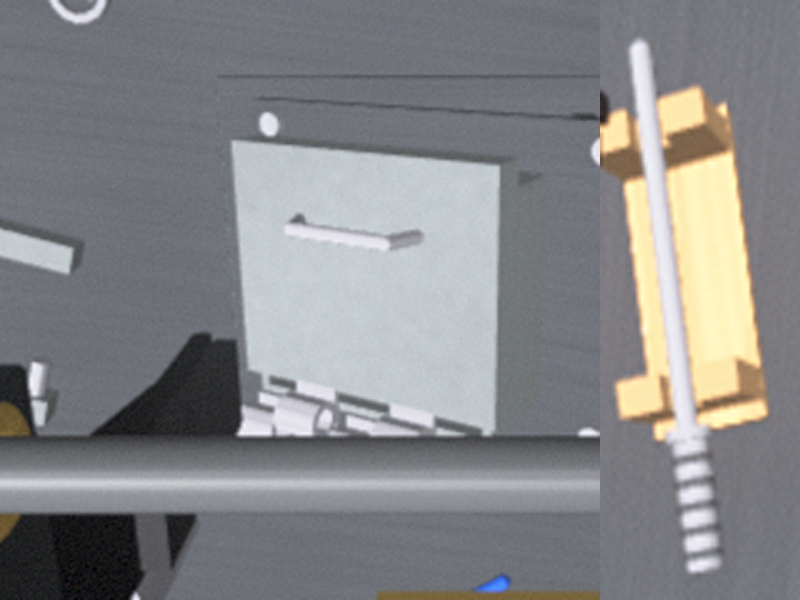

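The lid's near corners are at w2 (234.8,195.4) and (342,204.2). The hinge is partly hidden by the gripper. I'll refine the jig pose from the wrist depth maps.

Run:
```python
from h import *
m=np.array([.592,-.088,.160]);yaw=.119
for f in('w1','w2'):
  c=load(f);X=cloud(c).reshape(-1,3);ok=c['z_map'].ravel()>.05
  Y=(X-m)@Rj(yaw)*1000
  k=ok&(abs(Y[:,0]+75)<38)&(abs(Y[:,1]+63)<50)&(abs(Y[:,2]+8)<8)
  k&=abs(Y[:,2]-np.median(Y[k,2]))<4
  A=np.c_[Y[k,:2],np.ones(k.sum())];q=np.linalg.lstsq(A,Y[k,2],rcond=None)[0];print(f,'lid',k.sum(),q,np.std(Y[k,2]-A@q),'z at centre',q@[-66,-63,1])
  kk=ok&(abs(Y[:,1]-25)<12)&(Y[:,0]>-140)&(Y[:,0]<15)&(abs(Y[:,2]+66)<8);A=np.c_[Y[kk,:2],np.ones(kk.sum())];q=np.linalg.lstsq(A,Y[kk,2],rcond=None)[0];print('plate',kk.sum(),q,np.median(Y[kk,2]))
  # near-edge of lid: per y bin min x of lid top pts
  L=ok&(abs(Y[:,2]-np.median(Y[k,2])-q[1]*0)<4)&(Y[:,0]>-150)&(Y[:,0]<-20)&(Y[:,1]>-135)&(Y[:,1]<15)
  for y in range(-125,6,20):
    b=L&(abs(Y[:,1]-y)<6);print(y,np.sort(Y[b,0])[:3].round(1),end=' ')
  print('yext',np.percentile(Y[L,1],[.3,99.7]))
  K=ok&(Y[:,2]>-3)&(Y[:,2]<14)&(Y[:,0]>-25)&(Y[:,0]<20)&(abs(Y[:,1]+63)<80)
  print('kn',K.sum(),np.percentile(Y[K,1],[0,2,98,100]).round(1),np.percentile(Y[K,0],[2,50,98]).round(1),np.percentile(Y[K,2],[50,95]).round(1))
  T=K&(Y[:,2]>np.percentile(Y[K,2],60))
  for y in range(-125,8,5):
    b=T&(abs(Y[:,1]-y)<2.5)
    if b.sum()>2: print((y,b.sum(),*np.median(Y[b][:,[0,2]],0).round(1)),end=' ')
  print()
```

```text
w1 lid 4655 [ 1.22842198e-03  1.12793809e-03 -8.48732629e+00] 0.5477823985530885 z at centre -8.639462243881171
plate 2695 [ 3.52058026e-04  3.18210416e-02 -6.70193289e+01] -66.53759877829403
-125 [-131.8 -131.8 -131.8] -105 [-131.7 -131.7 -131.7] -85 [-131.6 -131.6 -131.6] -65 [-131.4 -131.4 -131.4] -45 [-131.3 -131.3 -131.3] -25 [-131.2 -131.2 -131.1] -5 [-131. -131. -131.] yext [-128.84046347    4.5952953 ]
kn 1416 [-126.  -121.4    1.4    2.6] [-16.7  -4.8  10.7] [6.5 9.5]
(-125, np.int64(9), np.float64(3.0), np.float64(8.4)) (-120, np.int64(25), np.float64(1.4), np.float64(8.8)) (-115, np.int64(27), np.float64(2.7), np.float64(8.5)) (-110, np.int64(30), np.float64(2.1), np.float64(8.5)) (-105, np.int64(28), np.float64(3.4), np.float64(8.8)) (-100, np.int64(18), np.float64(-5.8), np.float64(8.8)) (-95, np.int64(29), np.float64(-8.7), np.float64(8.7)) (-90, np.int64(28), np.float64(-9.2), np.float64(8.7)) (-85, np.int64(26), np.float64(-8.9), np.float64(9.0)) (-80, np.int64(34), np.float64(-8.3), np.float64(8.7)) (-75, np.int64(3), np.float64(-0.9), np.float64(8.0)) (-70, np.int64
[... 978 characters left out ...]
 -25.7] [-17.2  -9.8   2.7] [5.2 9.5]
(-120, np.int64(19), np.float64(0.3), np.float64(8.8)) (-115, np.int64(23), np.float64(0.4), np.float64(8.7)) (-110, np.int64(19), np.float64(0.3), np.float64(8.1)) (-105, np.int64(23), np.float64(-1.0), np.float64(8.1)) (-100, np.int64(15), np.float64(-8.9), np.float64(8.7)) (-95, np.int64(38), np.float64(-8.8), np.float64(8.6)) (-90, np.int64(36), np.float64(-9.5), np.float64(8.5)) (-85, np.int64(34), np.float64(-9.0), np.float64(8.6)) (-80, np.int64(35), np.float64(-10.3), np.float64(8.5)) (-75, np.int64(4), np.float64(-8.9), np.float64(9.5)) (-45, np.int64(10), np.float64(-13.4), np.float64(7.2)) (-40, np.int64(4), np.float64(-13.9), np.float64(7.0))
```

>>> step_arm(
  delta_pos=[
    [-0.74,-0.41,0],
    [-0.74,-0.41,0],
    [0,0,-0.8],
    [0,0,-0.8],
    [0,0,-0.8],
    [0,0,-0.8],
    [0,0,-0.8],
    [0,0,-0.8],
    [0,0,-0.8],
    [0,0,-0.8],
  ],
  turn=[0,0,0,0,0,0,0,0,0,0],
  grip=0.71,
  newtons=20,
)

```text
time: 4.65
ee_pos: [0.4436, -0.1375, 0.1441]
eef_rot: [-0.058, 0.998, 0.0, -0.0]
ft_force: [0.2, 0.3, 0.5]
width: 0.0259
grip_force: 0.0
```

>>> step_arm(
  delta_pos=[
    [0,0,-0.5],
    [0,0,-0.5],
    [0,0,-0.4],
    [0,0,0],
    [0,0,0],
  ],
  turn=[0,0,0,0,0],
)

```text
time: 5.15
ee_pos: [0.4432, -0.1393, 0.1104]
eef_rot: [-0.056, 0.998, -0.0, 0.0]
ft_force: [0.4, -0.3, 0.7]
width: 0.0253
grip_force: 0.0
```

>>> step_arm(
  delta_pos=[
    [0.2,0.024,0],
    [0.2,0.024,0],
    [0.08,0.01,0],
    [0.08,0.01,0],
    [0,0,0],
  ],
  turn=[0,0,0,0,0],
)

```text
time: 5.65
ee_pos: [0.4556, -0.1379, 0.1102]
eef_rot: [-0.056, 0.998, 0.0, -0.002]
ft_force: [-11.1, -0.5, 9.9]
width: 0.0256
grip_force: 5.6
```

>>> step_arm(
  delta_pos=[
    [0.08,0.01,0],
    [0.08,0.01,0],
    [0,0,0],
  ],
  turn=[0,0,0],
)

```text
time: 5.95
ee_pos: [0.4592, -0.1375, 0.1102]
eef_rot: [-0.056, 0.998, 0.0, -0.002]
ft_force: [-13.5, -0.5, 11.8]
width: 0.0255
grip_force: 6.6
```

>>> step_arm(
  delta_pos=[
    [0.06,0.007,0],
    [0.06,0.007,0],
    [0,0,0],
  ],
  turn=[0,0,0],
)

```text
time: 6.25
ee_pos: [0.4619, -0.1372, 0.1102]
eef_rot: [-0.056, 0.998, 0.0, -0.002]
ft_force: [-14.4, -0.7, 12.9]
width: 0.0251
grip_force: 7.5
```

Run:
```python
from h import *
m=np.array([.592,-.088,.160]);yaw=.119
for n,f in(('wrist','w3'),('scene','s3'),('side','d3')):
  c=snap(n,f);X=cloud(c).reshape(-1,3);ok=c['z_map'].ravel()>.05
  Y=(X-m)@Rj(yaw)*1000
  L=ok&(abs(Y[:,2]+8.6)<3)&(Y[:,0]>-150)&(Y[:,0]<-20)&(Y[:,1]>-135)&(Y[:,1]<15);print(f,L.sum())
  if L.sum()>100:
   for y in range(-125,6,20):
    b=L&(abs(Y[:,1]-y)<6);print(y,np.sort(Y[b,0])[:3].round(1),end=' ')
a=cv2.imread('pics/w3.png');b=cv2.imread('pics/s3.png')[160:280,190:350];d=cv2.imread('pics/d3.png')[140:260,280:440]
cv2.imwrite('pics/c3.png',np.hstack([cv2.resize(a,(400,300)),cv2.resize(d,(400,300),interpolation=cv2.INTER_CUBIC)]))
```

```text
w3 2422
-125 [] -105 [] -85 [] -65 [-145.5 -145.4 -145.4] -45 [-117.6 -117.1 -117.1] -25 [-145.2 -144.9 -144.8] -5 [] s3 959
-125 [-127.1 -125.  -122. ] -105 [-127.  -124.  -123.2] -85 [-125.  -123.9 -121.6] -65 [-129.  -127.8 -127.7] -45 [-126.  -123.  -121.6] -25 [-126.4 -125.3 -124.6] -5 [-123.9 -122.6 -120.9] d3 233
-125 [-69.7 -66.1 -63.8] -105 [-70.8 -68.6 -65.5] -85 [-72.5 -70.4 -68.6] -65 [-75.3 -68.  -65.2] -45 [-79.5 -75.3 -72.5] -25 [-80.2 -76.7 -74.6] -5 [-87.8 -84.7 -84. ]
```

View pics/c3.png

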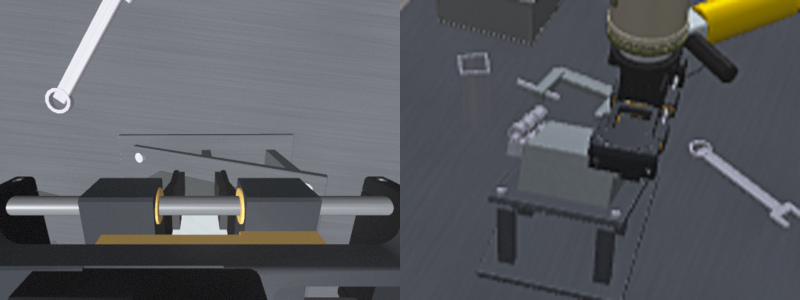

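The lid has moved: its near edge is now at about -126, with the fingers on the lip. I'll keep pushing until the force rises.

>>> step_arm(
  delta_pos=[
    [0.04,0.005,0],
    [0.04,0.005,0],
    [0,0,0],
  ],
  turn=[0,0,0],
)

```text
time: 6.7
ee_pos: [0.4637, -0.137, 0.1102]
eef_rot: [-0.056, 0.998, 0.0, -0.003]
ft_force: [-15.7, -1.1, 13.8]
width: 0.0253
grip_force: 8.0
```

>>> step_arm(
  delta_pos=[
    [0.04,0.005,0],
    [0.04,0.005,0],
    [0,0,0],
  ],
  turn=[0,0,0],
)

```text
time: 7.0
ee_pos: [0.464, -0.1369, 0.11]
eef_rot: [-0.056, 0.998, 0.001, -0.004]
ft_force: [-25.3, -0.6, 21.1]
width: 0.0254
grip_force: 12.5
```

>>> step_arm(
  delta_pos=[
    [-0.4,-0.05,0],
    [-0.5,-0.06,0],
    [0,0,1],
    [0,0,1],
    [0,0,1],
    [0,0,1],
    [0.2,0.2,1],
    [1,0.5,1],
    [1,0.5,1],
    [1,0.5,1],
    [1,0.1,0],
    [0,0,0],
  ],
  turn=[0,0,0,0,0,0,0,0,0,0,0,0],
)

```text
time: 8.2
ee_pos: [0.5525, -0.0926, 0.3099]
eef_rot: [-0.058, 0.998, -0.0, 0.0]
ft_force: [-1.1, 0.4, -0.3]
width: 0.0256
grip_force: 0.0
```

>>> step_arm(
  delta_pos=[
    [0,0,0],
    [0,0,0],
  ],
  turn=[0,0],
)

```text
time: 8.4
ee_pos: [0.5497, -0.0946, 0.31]
eef_rot: [-0.056, 0.998, 0.0, -0.0]
ft_force: [-0.5, 0.5, -0.4]
width: 0.0249
grip_force: 0.0
```

```bash
cat > meas.py <<'E'
from h import *
import sys
from scipy.optimize import least_squares
def run(f,m=np.array([.592,-.088,.160]),yaw=.119):
  c=snap('wrist',f);X=cloud(c).reshape(-1,3);ok=c['z_map'].ravel()>.05
  Y=(X-m)@Rj(yaw)*1000
  L=ok&(abs(Y[:,2]+8.6)<2.5)&(Y[:,0]>-150)&(Y[:,0]<-20)&(Y[:,1]>-135)&(Y[:,1]<15)
  print('near',[(y,np.sort(Y[L&(abs(Y[:,1]-y)<6),0])[:2].round(1).tolist()) for y in range(-125,6,20)],'yext',np.percentile(Y[L,1],[.3,99.7]).round(1))
  for i in range(5):
    y=-11-26*i;b=ok&(abs(Y[:,1]-y)<8)&(Y[:,2]>0)&(Y[:,2]<15)&(abs(Y[:,0])<25)
    if b.sum()<20: print(i+1,'few');continue
    r=least_squares(lambda p:np.hypot(Y[b,0]-p[0],Y[b,2]-p[1])-9.25,[0,0],loss='soft_l1');print(i+1,b.sum(),r.x.round(2),np.std(r.fun).round(2))
  K=ok&(Y[:,2]>-3)&(Y[:,2]<14)&(abs(Y[:,0])<12)&(abs(Y[:,1]+63)<80);print('barrel y',np.percentile(Y[K,1],[0,1,99,100]).round(1))
  st=read_state();print(st['time'],st['ee_pos'])
run(sys.argv[1])
E
python3 meas.py w4
```

```text
near [(-125, [-121.1, -121.1]), (-105, [-120.9, -120.9]), (-85, [-120.8, -120.8]), (-65, [-120.6, -120.6]), (-45, [-120.4, -120.4]), (-25, [-120.3, -120.3]), (-5, [-120.9, -120.9])] yext [-128.7    4.1]
1 253 [3.44 0.22] 0.57
2 219 [3.37 0.17] 0.54
3 206 [3.31 0.23] 0.57
4 181 [3.17 0.15] 0.53
5 166 [3.16 0.18] 0.52
barrel y [-125.2 -122.8    1.7    2.3]
8.45 [ 0.54966262 -0.09455152  0.31015791]
```

All five knuckles are aligned within 0.3 mm, so the lid is home. Next, the pin.

Run:
```python
from h import *
from scipy.optimize import least_squares
c=load('w0');X=cloud(c).reshape(-1,3)
a=np.array([.5918,.2665]);y=np.array([-.046,.175]);y/=np.hypot(*y)
for it in range(3):
  n=np.array([y[1],-y[0]]);s=(X[:,:2]-a)@y;l=(X[:,:2]-a)@n
  K=(abs(l)<.012)&(X[:,2]>.02)&(X[:,2]<.06)
  B=K&(s>-.13)&(s<-.01)&(abs(l)<.006)&(X[:,2]>.038);H=K&(s>.012)&(s<.046)
  def cyl(M,r,p): # p: l0,slope,z0,zs
    return np.hypot(l[M]-p[0]-p[1]*s[M],X[M,2]-p[2]-p[3]*s[M])-r
  r=least_squares(lambda p:np.r_[cyl(B,.0045,p)]*1e3,[0,0,.04,0],loss='soft_l1').x
  h=np.median(l[H]);print(B.sum(),H.sum(),r,'head l',h,'z top',np.percentile(X[H,2],[50,95]))
  a=a+n*r[0];y=y+n*r[1];y/=np.hypot(*y)
print(a,y,'yaw',np.arctan2(-y[0],y[1]))
s=(X[:,:2]-a)@y;l=(X[:,:2]-a)@np.array([y[1],-y[0]])
K=(abs(l)<.009)&(X[:,2]>.034)&(X[:,2]<.06);print('ext',np.sort(s[K])[[0,3,-4,-1]])
for q in np.arange(-.16,.08,.004):
  k=K&(abs(s-q)<.002)
  if k.sum(): print(round(q,3),k.sum(),(X[k,2].max()*1e3).round(1),(np.ptp(l[k])*1e3).round(1),end=' | ')
```

```text
550 279 [ 0.00283042 -0.01035202  0.04042656 -0.0004626 ] head l 0.000463549724606349 z top [0.04665255 0.04849711]
585 279 [ 3.68589738e-05 -9.87261918e-04  4.03390329e-02 -4.12846536e-04] head l -0.002125482666913047 z top [0.04665255 0.04849711]
585 279 [ 1.90353259e-08  2.72589210e-07  4.03390494e-02 -4.12599420e-04] head l -0.002117438105123385 z top [0.04665255 0.04849711]
[0.594573  0.2672293] [-0.2651708   0.96420146] yaw 0.2683810581942355
ext [-0.13341255 -0.13187922  0.04697899  0.04740725]
-0.132 12 45.6 6.7 | -0.128 21 45.8 8.7 | -0.124 17 46.3 7.4 | -0.12 21 46.3 8.3 | -0.116 17 46.1 6.3 | -0.112 20 45.7 8.6 | -0.108 38 49.5 17.0 | -0.104 36 48.4 17.3 | -0.1 48 48.8 17.2 | -0.096 22 46.2 16.9 | -0.092 21 46.0 8.4 | -0.088 16 45.6 6.6 | -0.084 20 45.6 8.6 | -0.08 19 45.3 9.0 | -0.076 21 45.8 8.3 | -0.072 19 45.7 8.5 | -0.068 18 46.0 7.5 | -0.064 22 45.8 8.5 | -0.06 17 46.6 6.8 | -0.056 22 45.5 8.4 | -0.052 20 45.7 8.8 | -0.048 20 46.3 8.0 | -0.044 18 45.1 8.4 | -0.04 20 46.7 7.0 | -0.036 20 45.6 8.5 | -0.032 20 46.0 7.8 | -0.028 18 45.7 8.0 | -0.024 18 46.0 8.9 | -0.02 32 49.2 17.4 | -0.016 39 48.4 17.2 | -0.012 37 48.9 17.1 | -0.008 34 49.2 17.3 | -0.004 19 45.7 8.1 | 0.0 30 51.0 16.1 | 0.004 41 50.4 16.7 | 0.008 32 49.2 12.9 | 0.012 34 49.1 13.4 | 0.016 34 48.5 13.0 | 0.02 33 48.3 14.0 | 0.024 34 49.3 12.9 | 0.028 32 49.1 14.0 | 0.032 32 48.7 13.2 | 0.036 34 49.8 13.8 | 0.04 32 49.2 12.8 | 0.044 33 49.1 13.6 | 0.048 12 48.5 12.0 |
```

>>> step_arm(
  delta_pos=[
    [0.1,1,0],
    [0.1,1,0],
    [0.1,1,0],
    [0.1,1,0],
    [0.1,1,0],
    [0.1,1,0],
    [0.1,1,0],
    [0.1,1,0],
    [0.1,1,-0.5],
    [0.1,1,-0.5],
    [0.1,1,-0.5],
    [0.1,1,-0.5],
  ],
  turn=[-0.74,-0.74,-0.74,-0.74,-0.74,-0.74,-0.74,-0.74,-0.74,-0.74,-0.74,-0.74],
  grip=0.3,
)

```text
time: 9.65
ee_pos: [0.5801, 0.2064, 0.26]
eef_rot: [0.461, 0.888, 0.0, 0.0]
ft_force: [0.4, 0.3, 0.7]
width: 0.0612
grip_force: 0.0
```

>>> step_arm(
  delta_pos=[
    [0.1,1,-0.5],
    [0.1,1,-0.5],
    [0.1,1,-0.5],
    [0,0.6,-0.5],
    [0,0,-0.5],
    [0,0,-0.5],
    [0,0,0],
    [0,0,0],
  ],
  turn=[-0.74,-0.74,-0.74,-0.74,0,0,0,0],
)

```text
time: 10.45
ee_pos: [0.5883, 0.2945, 0.1855]
eef_rot: [0.609, 0.793, 0.0, 0.0]
ft_force: [-0.3, -0.3, 0.3]
width: 0.0607
grip_force: 0.0
```

Run:
```python
from h import *
c=snap('wrist','w5');st=read_state();print(st['ee_pos'],st['eef_rot'],st['joint_positions'])
q=st['eef_rot'];print('closing ang',np.arctan2(q[1]**2-q[0]**2,2*q[0]*q[1]))
y=np.array([-.2652,.9642,0])
for s in(-.134,0,.048):print(proj(c,np.array([.5946,.2672,.040])+s*y))
```

```text
[0.58848575 0.29490266 0.18594094] [6.08591881e-01 7.93483230e-01 4.55556681e-04 2.81652614e-04] [-0.78828285  0.43392551  0.34689204  1.43283517 -0.14878991  1.29959775
 -0.1691273 ]
closing ang 0.26222655517617083
[317.83032903 370.63310317]
[316.80868464 254.33606147]
[316.38296873 205.87546167]
```

View pics/w5.png

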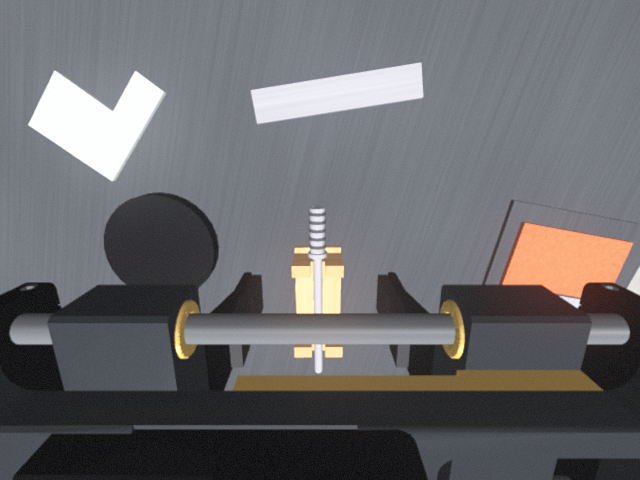

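The image shows the head at (317,208–250), on the predicted axis and centred between the fingers. I'll descend.

>>> step_arm(
  delta_pos=[
    [-0.05,0,-0.9],
    [0,0,-0.9],
    [0,0,-0.9],
    [0,0,-0.9],
    [0,0,-0.9],
    [0,0,-0.9],
    [0,0,-0.6],
    [0,0,-0.6],
    [0,0,0],
    [0,0,0],
  ],
  turn=[0,0,0,0,0,0,0,0,0,0],
)

```text
time: 11.5
ee_pos: [0.5871, 0.296, 0.0207]
eef_rot: [0.608, 0.794, 0.0, 0.0]
ft_force: [0.3, 0.3, -0.2]
width: 0.0609
grip_force: 0.0
```

>>> step_arm(
  delta_pos=[
    [0,0,0],
    [0,0,0],
    [0,0,0],
    [0,0,0],
    [0,0,0],
    [0,0,0],
  ],
  turn=[0,0,0,0,0,0],
  grip=1,
  newtons=4,
)

```text
time: 12.1
ee_pos: [0.5867, 0.296, 0.0201]
eef_rot: [0.608, 0.794, 0.0, 0.0]
ft_force: [0.2, 0.4, 0.3]
width: 0.0207
grip_force: 0.0
```

>>> step_arm(
  delta_pos=[
    [0,0,0],
    [0,0,0],
    [0,0,0],
    [0,0,0],
  ],
  turn=[0,0,0,0],
  newtons=3,
)

```text
time: 12.5
ee_pos: [0.5867, 0.296, 0.02]
eef_rot: [0.608, 0.794, -0.0, -0.0]
ft_force: [0.1, -0.1, 0.2]
width: 0.0152
grip_force: 3.0
```

>>> step_arm(
  delta_pos=[
    [0.006,-0.02,0.225],
    [0.006,-0.02,0.225],
    [0.006,-0.02,0.225],
    [0,0,0],
  ],
  turn=[0,0,0,0],
)

```text
time: 12.9
ee_pos: [0.5879, 0.2945, 0.0383]
eef_rot: [0.608, 0.794, 0.001, 0.0]
ft_force: [0.2, 0.5, -0.6]
width: 0.0147
grip_force: 3.0
```

```bash
cat > pinfit.py <<'E'
from h import *
import sys
def run(f,snapit=True):
  # pin in hand: cloud points near tool's closing-centre plane, fit line to rod
  c=snap('wrist',f) if snapit else load(f);st=read_state();X=cloud(c).reshape(-1,3);ok=c['z_map'].ravel()>.05
  q=st['eef_rot'];n=np.array([2*q[0]*q[1],q[1]**2-q[0]**2,0]);n/=np.linalg.norm(n);n*=np.sign(n[0]);y=np.array([-n[1],n[0],0])
  g=st['ee_pos']+[0,0,.019];Y=X-g;l=Y@n;s=Y@y;z=Y[:,2]
  print(st['time'],'tcp',st['ee_pos'],'yaw',np.arctan2(n[1],n[0]),'w',st['width'],st['grip_force'],'ft',st['ft_force'].round(1))
  return c,ok,l*1e3,s*1e3,z*1e3,g,n,y
if __name__=='__main__':
  c,ok,l,s,z,g,n,y=run(sys.argv[1])
  for q in range(-165,-20,8):
    k=ok&(abs(s-q)<2)&(abs(l)<5)&(z>-100)&(z<25)
    if k.sum()>2: print(q,k.sum(),np.percentile(z[k],[10,50,90]).round(1),np.median(l[k]).round(1))
E
python3 pinfit.py w6
```

```text
12.95 tcp [0.58758017 0.2945472  0.03768238] yaw 0.26261720590575693 w 0.014852793147311236 3.0004874418955296 ft [-0.9 -0.1 -1.2]
-29 195 [4.3 6.2 7.3] 0.1
-21 141 [4.1 6.  7. ] 0.6
```

```bash
cat > ang.py <<'E'
from h import *
import sys
def rod(f,L=(-130,-8),grip=29,th0=None):
  st=read_state();q=st['eef_rot'];n=np.array([2*q[0]*q[1],q[1]**2-q[0]**2,0]);n/=np.linalg.norm(n);n*=np.sign(n[0]);y=np.array([-n[1],n[0],0])
  g=st['ee_pos']+[0,0,.019]
  for nm in('scene','side'):
    c=snap(nm,f+nm[0:2]);X=cloud(c).reshape(-1,3);Y=(X-g)*1e3;l=Y@n;s=Y@y;z=Y[:,2];d=np.linalg.norm(Y,axis=1)
    best=None
    for th in np.radians(np.arange(-5,60,.5)):
      a=s*np.cos(th)+z*np.sin(th)+grip; p=-s*np.sin(th)+z*np.cos(th)  # along pin axis (origin=collar), perpendicular
      k=(a>-134)&(a<-6)&(abs(l)<7)&(abs(p-3)<4);
      cov=len(set((a[k]//4).astype(int)))
      if best is None or (cov,k.sum())>best[:2]: best=(cov,k.sum(),th,k)
    cov,N,th,k=best
    S=s[k];A=np.c_[S,np.ones(N)];w=np.ones(N,bool)
    for _ in range(4):
      pz=np.linalg.lstsq(A[w],z[k][w],rcond=None)[0];pl=np.linalg.lstsq(A[w],l[k][w],rcond=None)[0]
      w=(abs(z[k]-A@pz)<3)
    print(nm,'cov',cov,N,'grid',np.degrees(th),'fit deg',np.degrees(np.arctan(pz[0])).round(2),'z@grip',pz[1].round(1),'l slope',pl.round(3),'s min',np.sort(S)[:2].round(0))
  print(st['time'],st['ee_pos'],st['width'],st['grip_force'],st['ft_force'].round(1))
rod(sys.argv[1])
E
python3 ang.py a1
```

```text
scene cov 32 172 grid 6.5 fit deg 6.84 z@grip 3.6 l slope [0.009 0.864] s min [-162. -161.]
side cov 0 0 grid -5.0 fit deg 0.0 z@grip 0.0 l slope [0. 0.] s min []
12.95 [0.58758017 0.2945472  0.03768238] 0.014852793147311236 3.0004874418955296 [-0.9 -0.1 -1.2]
```

The pin pivots in the grip as intended and is now at 6.8°. I'll continue the arc.

>>> step_arm(
  delta_pos=[
    [0.013,-0.046,0.221],
    [0.013,-0.046,0.221],
    [0.013,-0.046,0.221],
    [0.02,-0.072,0.213],
    [0.02,-0.072,0.213],
    [0.02,-0.072,0.213],
    [0.027,-0.098,0.203],
    [0.027,-0.098,0.203],
    [0.027,-0.098,0.203],
    [0,0,0],
    [0,0,0],
  ],
  turn=[0,0,0,0,0,0,0,0,0,0,0],
)

```text
time: 14.15
ee_pos: [0.5917, 0.2782, 0.0848]
eef_rot: [0.608, 0.794, 0.0, -0.0]
ft_force: [-0.1, 0.1, -1.5]
width: 0.0149
grip_force: 3.0
```

```bash
python3 ang.py a2
```

```text
scene cov 33 159 grid 27.5 fit deg 27.39 z@grip 4.2 l slope [-0.002  0.052] s min [-146. -145.]
side cov 1 1 grid 57.5 fit deg 57.51 z@grip -0.0 l slope [ 0.11  -0.002] s min [-62.]
14.15 [0.59165155 0.27823878 0.08475662] 0.014941606513029074 3.001105188159272 [-0.1  0.1 -1.5]
```

>>> step_arm(
  delta_pos=[
    [0.01,-0.03,0.05],
    [0,0,0],
  ],
  turn=[0,0],
)

```text
time: 14.45
ee_pos: [0.5919, 0.2775, 0.086]
eef_rot: [0.608, 0.794, 0.0, 0.0]
ft_force: [-0.1, -0.2, -0.8]
width: 0.0145
grip_force: 3.0
```

>>> step_arm(
  delta_pos=[
    [0,0,0],
    [0,0,0],
    [0,0,0.4],
    [0,0,0.8],
    [0,0,1],
    [0,0,1],
    [0,0,1],
    [0,0,1],
    [0,0,1],
    [0,0,0],
    [0,0,0],
  ],
  turn=[0,0,0,0,0,0,0,0,0,0,0],
  newtons=40,
)

```text
time: 15.55
ee_pos: [0.592, 0.2776, 0.2415]
eef_rot: [0.608, 0.794, 0.001, 0.0]
ft_force: [0.4, -0.2, -2.3]
width: 0.0135
grip_force: 40.0
```

```bash
python3 ang.py a3
python3 - <<'E'
from h import *
c=snap('wrist','w7');st=read_state();print(st['joint_positions'])
m=np.array([.5952,-.0863,.1609]);R=Rj(.115)
print('y',R[:,1],'x',R[:,0])
for s in(20,30,60): 
  p=m+R@(np.array([0,s+29,0])/1e3); print(s,'TCP',p-[0,0,.019])
E
```

```text
scene cov 31 198 grid 28.500000000000004 fit deg 28.1 z@grip 4.0 l slope [0.004 1.372] s min [-145. -143.]
side cov 0 0 grid -5.0 fit deg 0.0 z@grip 0.0 l slope [0. 0.] s min []
15.55 [0.59203476 0.27758181 0.2414981 ] 0.013501790353914439 40.00142779201269 [ 0.4 -0.2 -2.3]
[-0.77127914  0.39732249  0.36053939  1.36943962 -0.1387813   1.4015306
 -0.15004895]
y [-0.10131531  0.87711553  0.46947156] x [0.99339478 0.11474669 0.        ]
20 TCP [ 0.59023555 -0.04332134  0.16490411]
30 TCP [ 0.5892224  -0.03455018  0.16959882]
60 TCP [ 0.58618294 -0.00823672  0.18368297]
```

>>> step_arm(
  delta_pos=[
    [-0.06,-0.81,0],
    [-0.06,-0.81,0],
    [-0.06,-0.81,0],
    [-0.06,-0.81,0],
    [-0.06,-0.81,0],
    [-0.06,-0.81,0],
    [-0.06,-0.81,0],
    [-0.06,-0.81,0],
    [-0.06,-0.81,0],
    [-0.06,-0.81,0],
    [0,0,0],
    [0,0,0],
  ],
  turn=[-0.123,-0.123,-0.123,-0.123,-0.123,-0.123,-0.123,-0.123,-0.123,-0.123,0,0],
)

```text
time: 16.9
ee_pos: [0.5769, 0.0746, 0.2411]
eef_rot: [0.666, 0.746, 0.0, -0.0]
ft_force: [-0.1, 0.5, -2.0]
width: 0.0137
grip_force: 40.0
```

```bash
python3 ang.py a4
cat > rel.py <<'E'
from h import *
import sys
from scipy.optimize import least_squares
# fit cylinders (rod and fixed/lid knuckles) in slope frame, same camera
m=np.array([.5952,-.0863,.1609]);R=Rj(.115)
def go(c,nm):
  X=cloud(c).reshape(-1,3);Y=(X-m)@R*1e3;ok=c['z_map'].ravel()>.05
  def fit(y0,y1,r,x0,z0,g):
    b=ok&(Y[:,1]>y0)&(Y[:,1]<y1)&(np.hypot(Y[:,0]-x0,Y[:,2]-z0)<g)
    if b.sum()<15: return None
    f=lambda p:np.hypot(Y[b,0]-p[0]-p[2]*(Y[b,1]-(y0+y1)/2),Y[b,2]-p[1]-p[3]*(Y[b,1]-(y0+y1)/2))-r
    q=least_squares(f,[x0,z0,0,0],loss='soft_l1');return b.sum(),q.x.round(3),np.std(q.fun).round(2)
  print(nm,'barrel',fit(-126,0,9.25,0,0,14))
  z0=float(sys.argv[2]);y0,y1=float(sys.argv[3]),float(sys.argv[4])
  print(nm,'rod',fit(y0,y1,4.5,0,z0,9))
  k=ok&(Y[:,1]>3)&(np.hypot(Y[:,0],Y[:,2]-z0)<8);
  if k.sum(): print('nose y',np.sort(Y[k,1])[:4].round(1))
for n in('scene','wrist'): go(snap(n,sys.argv[1]+n[:2]),n)
st=read_state();p=(st['ee_pos']+[0,0,.019]-m)@R*1e3;print('grasp pt in frame',p.round(1),st['time'],st['eef_rot'].round(4))
E
python3 rel.py r4 12 25 130
```

```text
scene cov 18 79 grid 28.500000000000004 fit deg 28.5 z@grip 5.3 l slope [0.002 1.232] s min [-145. -144.]
side cov 9 12 grid 27.5 fit deg 26.74 z@grip 0.4 l slope [ -0.072 -12.761] s min [-145. -139.]
16.9 [0.57693888 0.07458079 0.24105906] 0.013712106943904182 40.00012055039406 [-0.1  0.5 -2. ]
scene barrel (np.int64(378), array([-0.972, -0.429,  0.005,  0.004]), np.float64(1.98))
scene rod (np.int64(85), array([-0.119, 11.421,  0.025,  0.012]), np.float64(1.41))
nose y [25.3 28.2 30.5 31.8]
wrist barrel None
wrist rod None
nose y [124.1 125.8 125.9 126.3]
grasp pt in frame [  0.4 190.7  10.6] 17.1 [ 6.646e-01  7.472e-01  0.000e+00 -1.000e-04]
```

>>> step_arm(
  delta_pos=[
    [-0.048,0.2,-0.39],
    [0.04,-0.35,-0.188],
    [0.04,-0.35,-0.188],
    [0,0,0],
    [0,0,0],
  ],
  turn=[0,0,0,0,0],
)

```text
time: 17.6
ee_pos: [0.5777, 0.0618, 0.2218]
eef_rot: [0.666, 0.746, -0.0, 0.0]
ft_force: [0.7, 0.1, -1.1]
width: 0.0135
grip_force: 40.0
```

```bash
python3 rel.py r5 0 10 115
python3 - <<'E'
from h import *
a=load('r5sc')['image'][...,::-1][195:255,200:280]
cv2.imwrite('pics/c5.png',cv2.resize(a,(800,600),interpolation=cv2.INTER_CUBIC))
E
```

```text
scene barrel (np.int64(372), array([-0.783, -0.375,  0.   ,  0.003]), np.float64(1.81))
scene rod (np.int64(72), array([-1.612,  1.044,  0.009,  0.003]), np.float64(1.09))
nose y [4.5 7.  8.3 9.1]
wrist barrel None
wrist rod (np.int64(71), array([ 0.367, -0.676,  0.01 ,  0.025]), np.float64(0.19))
nose y [104.1 104.5 104.9 106.1]
grasp pt in frame [ -0.2 170.    0.4] 17.7 [6.653e-01 7.466e-01 2.000e-04 1.000e-04]
```

View pics/c5.png

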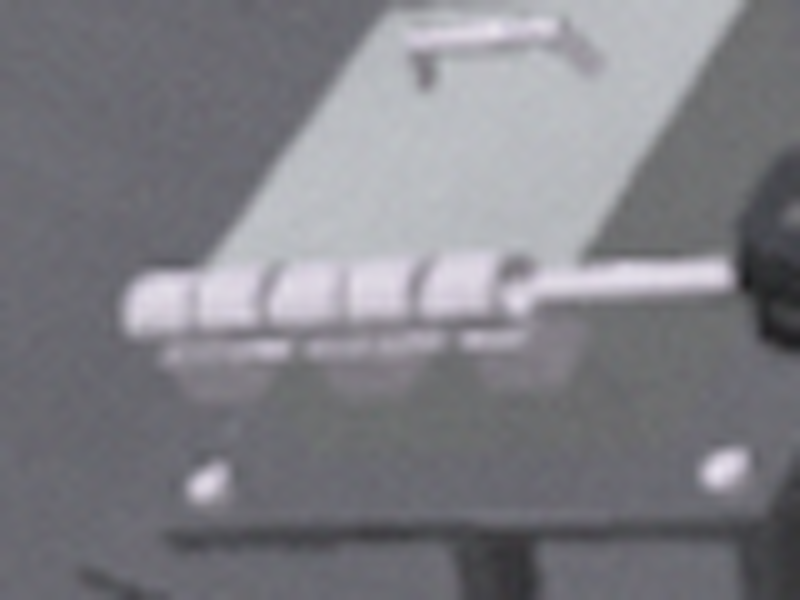

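The rod's nose at (530,288) is in line with the barrel's mouth at (515,285). I'll insert gently.

>>> step_arm(
  delta_pos=[
    [0.02,-0.175,-0.094],
    [0.02,-0.175,-0.094],
    [0,0,0],
  ],
  turn=[0,0,0],
)

```text
time: 18.0
ee_pos: [0.5786, 0.0528, 0.2168]
eef_rot: [0.666, 0.746, -0.0, 0.0]
ft_force: [-0.6, 0.0, -1.5]
width: 0.0138
grip_force: 40.0
```

>>> step_arm(
  delta_pos=[
    [0.012,-0.105,-0.056],
    [0.012,-0.105,-0.056],
    [0,0,0],
  ],
  turn=[0,0,0],
)

```text
time: 18.3
ee_pos: [0.5792, 0.048, 0.2141]
eef_rot: [0.665, 0.746, -0.0, 0.0]
ft_force: [-1.0, 0.0, -0.7]
width: 0.0132
grip_force: 40.0
```

>>> step_arm(
  delta_pos=[
    [0.02,-0.175,-0.094],
    [0.02,-0.175,-0.094],
    [0.02,-0.175,-0.094],
    [0,0,0],
  ],
  turn=[0,0,0,0],
)

```text
time: 18.7
ee_pos: [0.5807, 0.0343, 0.2069]
eef_rot: [0.666, 0.746, -0.0, -0.0]
ft_force: [-0.8, 0.0, -0.7]
width: 0.0138
grip_force: 40.0
```

>>> step_arm(
  delta_pos=[
    [0.02,-0.175,-0.094],
    [0.02,-0.175,-0.094],
    [0,0,0],
  ],
  turn=[0,0,0],
)

```text
time: 19.0
ee_pos: [0.5817, 0.0257, 0.2022]
eef_rot: [0.666, 0.746, -0.0, -0.0]
ft_force: [-1.2, -0.8, 0.7]
width: 0.0135
grip_force: 40.0
```

>>> step_arm(
  delta_pos=[
    [0.02,-0.175,-0.094],
    [0.02,-0.175,-0.094],
    [0,0,0],
  ],
  turn=[0,0,0],
)

```text
time: 19.3
ee_pos: [0.5827, 0.0169, 0.1975]
eef_rot: [0.666, 0.746, -0.0, 0.0]
ft_force: [-0.8, -1.3, -0.7]
width: 0.0136
grip_force: 40.0
```

>>> step_arm(
  delta_pos=[
    [0.02,-0.175,-0.094],
    [0.02,-0.175,-0.094],
    [0,0,0],
  ],
  turn=[0,0,0],
)

```text
time: 19.6
ee_pos: [0.5836, 0.0082, 0.1928]
eef_rot: [0.666, 0.746, -0.0, -0.0]
ft_force: [0.2, -0.2, -0.4]
width: 0.0134
grip_force: 40.0
```

>>> step_arm(
  delta_pos=[
    [0.02,-0.175,-0.094],
    [0.02,-0.175,-0.094],
    [0,0,0],
  ],
  turn=[0,0,0],
)

```text
time: 19.9
ee_pos: [0.5846, -0.0006, 0.1881]
eef_rot: [0.666, 0.746, -0.0, -0.0]
ft_force: [-0.5, -0.3, -0.8]
width: 0.0133
grip_force: 40.0
```

>>> step_arm(
  delta_pos=[
    [0.02,-0.175,-0.094],
    [0.02,-0.175,-0.094],
    [0.02,-0.175,-0.094],
    [0.02,-0.175,-0.094],
    [0,0,0],
  ],
  turn=[0,0,0,0,0],
)

```text
time: 20.4
ee_pos: [0.5866, -0.0181, 0.1787]
eef_rot: [0.666, 0.746, -0.0, -0.0]
ft_force: [-0.2, -1.3, -0.8]
width: 0.0132
grip_force: 40.0
```

>>> step_arm(
  delta_pos=[
    [0.02,-0.175,-0.094],
    [0.02,-0.175,-0.094],
    [0.02,-0.175,-0.094],
    [0.02,-0.175,-0.094],
    [0,0,0],
  ],
  turn=[0,0,0,0,0],
)

```text
time: 20.9
ee_pos: [0.5886, -0.0355, 0.1693]
eef_rot: [0.666, 0.746, -0.0, -0.0]
ft_force: [-0.7, 0.3, -1.4]
width: 0.0137
grip_force: 40.0
```

>>> step_arm(
  delta_pos=[
    [0.02,-0.175,-0.094],
    [0.02,-0.175,-0.094],
    [0.02,-0.175,-0.094],
    [0,0,0],
  ],
  turn=[0,0,0,0],
)

```text
time: 21.3
ee_pos: [0.5901, -0.0487, 0.1622]
eef_rot: [0.666, 0.746, -0.0, -0.0]
ft_force: [-0.1, 0.9, -0.9]
width: 0.0137
grip_force: 40.0
```

>>> step_arm(
  delta_pos=[
    [0.02,-0.175,-0.094],
    [0.02,-0.175,-0.094],
    [0,0,0],
  ],
  turn=[0,0,0],
)

```text
time: 21.6
ee_pos: [0.5911, -0.0574, 0.1575]
eef_rot: [0.666, 0.746, -0.0, -0.0]
ft_force: [0.5, -0.5, -1.3]
width: 0.0134
grip_force: 40.0
```

>>> step_arm(
  delta_pos=[
    [0.008,-0.07,-0.038],
    [0.008,-0.07,-0.038],
    [0,0,0],
  ],
  turn=[0,0,0],
)

```text
time: 21.9
ee_pos: [0.5918, -0.0599, 0.156]
eef_rot: [0.665, 0.747, 0.0, -0.0]
ft_force: [0.9, 0.8, -0.7]
width: 0.0136
grip_force: 40.0
```

>>> step_arm(
  delta_pos=[
    [0.004,-0.035,-0.019],
    [0.004,-0.035,-0.019],
    [0,0,0],
  ],
  turn=[0,0,0],
)

```text
time: 22.2
ee_pos: [0.5919, -0.0598, 0.1556]
eef_rot: [0.665, 0.747, 0.001, -0.001]
ft_force: [-4.0, 6.6, 6.0]
width: 0.0138
grip_force: 40.0
```

The collar is seated: the force rose at the expected position. I'll release and move clear.

>>> step_arm(
  delta_pos=[
    [0,0,0],
    [0,0,0],
    [0,0,0],
    [0,0,0],
    [0,0,0],
  ],
  turn=[0,0,0,0,0],
  grip=0.4,
)

```text
time: 22.7
ee_pos: [0.5919, -0.0619, 0.155]
eef_rot: [0.665, 0.747, -0.0, 0.0]
ft_force: [0.7, -0.2, -0.3]
width: 0.0455
grip_force: 0.0
```

>>> step_arm(
  delta_pos=[
    [0,0,0.3],
    [0,0,0.6],
    [0,0.3,1],
    [0,0.5,1],
    [-0.3,1,1],
    [-0.3,1,1],
    [-0.3,1,0.8],
    [-0.3,1,0.5],
    [0,1,0],
    [0,0,0],
  ],
  turn=[0,0,0,0,0,0,0,0,0,0],
)

```text
time: 23.7
ee_pos: [0.5617, 0.0875, 0.3117]
eef_rot: [0.663, 0.748, 0.001, -0.0]
ft_force: [-0.4, -0.8, -0.1]
width: 0.0522
grip_force: 0.0
```

Run:
```python
from h import *
s=snap('scene','s9');d=snap('side','d9');w=snap('wrist','w9');print(read_state()['ee_pos'],read_state()['ft_force'].round(1))
a=s['image'][...,::-1][180:270,200:320];b=w['image'][...,::-1]
cv2.imwrite('pics/c9.png',np.hstack([cv2.resize(a,(400,300),interpolation=cv2.INTER_CUBIC),cv2.resize(b,(400,300))]))
m=np.array([.5952,-.0863,.1609]);R=Rj(.115)
for c in(s,w):
  Y=(cloud(c).reshape(-1,3)-m)@R*1e3
  k=(abs(Y[:,0])<12)&(abs(Y[:,2])<12)&(Y[:,1]>-20)&(Y[:,1]<70);print('head end',np.sort(Y[k,1])[-4:].round(1))
  for y in range(-2,10,2):
    b=k&(abs(Y[:,1]-y)<1);print(y,b.sum(),np.ptp(Y[b,0]).round(1) if b.sum() else '',end=' | ')
  L=(abs(Y[:,2]+8.6)<2.5)&(Y[:,0]>-150)&(Y[:,0]<-20)&(Y[:,1]>-135)&(Y[:,1]<15)
  print('near',[(y,np.sort(Y[L&(abs(Y[:,1]-y)<6),0])[:2].round(1).tolist()) for y in range(-125,6,20)])
```

```text
[0.56202406 0.08231428 0.31079585] [-0.5 -0.3 -0.1]
head end [47.4 47.6 47.7 47.7]
-2 12 14.2 | 0 9 7.1 | 2 9 15.3 | 4 3 11.2 | 6 4 5.2 | 8 2 0.4 | near [(-125, [-125.2, -123.2]), (-105, [-125.9, -125.5]), (-85, [-126.2, -123.7]), (-65, [-125.2, -123.5]), (-45, [-126.8, -125.5]), (-25, [-127.4, -123.4]), (-5, [-124.5, -123.7])]
head end [49.1 49.4 49.4 49.6]
-2 5 3.4 | 0 7 4.6 | 2 8 21.2 | 4 8 17.8 | 6 1 0.0 | 8 0  | near [(-125, []), (-105, []), (-85, []), (-65, []), (-45, []), (-25, []), (-5, [-101.2, -100.7])]
```

View pics/c9.png

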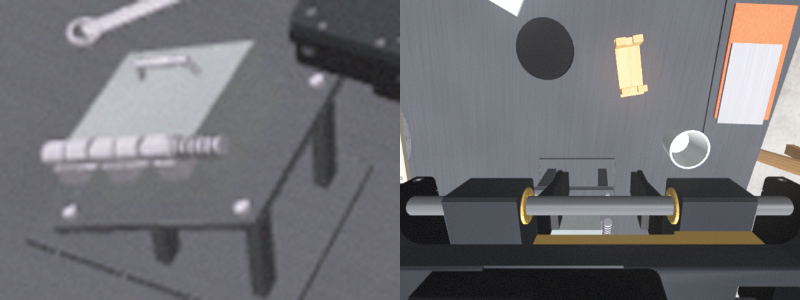

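The pin's head end sits 48–49 mm from the mouth, so the collar is seated. The lid is flat at its home position and everything else is untouched. Handing in.

```bash
python3 -c "
from bench import *
print(close_job())"
```

```text
the job is handed in; nothing more can be done
None
```

The job is handed in at about 24 s of the 67 s allowed: the lid is home with all five knuckles in line, the pin is through the hinge with its collar seated on the first knuckle, and the arm is clear; in the last pictures the other loose things in view were where they started.

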